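# Hitch the tube carrier to the shaker's drive pin

## Robot

A 6-joint arm with a two-finger parallel gripper is mounted at the origin on the work surface. World frame = base frame: x ahead of the robot, y to its left, z up, the work surface at z = 0. Lengths are in m, angles in rad, forces in N, time in s.
With the tool pointing down it reaches from about 0.275 to 0.825 m from the base axis. Payload 4.9 kg.
Tool frame: the origin (TCP) lies midway between the tips of the shut fingers; the grasp point (between the pads) lies 19 mm behind it (bot.grip_depth is the distance from the TCP to the grasp point, in m); z points along the fingers, y is the line along which they close (so a half turn about z gives the same grasp; the last joint's range is limited). The gripper opens to 85 mm and grips with 20 to 120 N. Pads are 22 mm wide; open, the fingers measure 114 mm over their backs; the gripper's body (76 mm by 85 mm) begins 54 mm behind the grasp point. The pads swing forward as they close: fully open they stand 13 mm farther back than shut.
Start: joints at [1.06, 0.326, -0.193, 1.052, 0, 1.437], TCP at [0.202, 0.511, 0.231] pointing down, gripper open.
Joint ranges: [-2.65, 2.65], [-0.97, 1.79], [-1.3, 1.35], [-1.93, 2.1], [-1.47, 1.37], [-3.14, 3.14]. Speed limits (rad/s): [2.57, 2.57, 3.14, 3.14, 3.14, 3.14].

## Interface

Orientations are given as a unit quaternion [w, x, y, z].
In Python, from cell import bot gives the robot as it stands. Calls block until the motion is done:
- bot.move_pose(position, orientation): joint-space move of the TCP to a pose.
- bot.move_linear(position, speed=0.15, rotation=None, until_force=None): straight line of the TCP; rotation=None keeps the orientation; speed is the mean speed in m/s. With until_force (N) it stops when the force on the tool has changed by that much, and returns True; else False.
- bot.goto_joints(angles): joint-space move.
- bot.set_gripper(opening, grasp_force=None): opening from 0.0 (shut) to 1.0 (fully open); grasp_force is the grip in N (None keeps the last); returns when the fingers have stopped.
- bot.wait(seconds).
- bot.solve_ik(position, orientation): joint angles nearest the present ones, or None.
- bot.camera(name): name is "scene" or "top" or "wrist"; returns the picture (480x640x3 uint8, red, green, blue); there is no depth.
- bot.calibration(name): a dict with "mtx" (3x3 intrinsics, pixels), "extrinsics" (4x4, takes a point from world to camera coordinates); the wrist camera has in their place "hand_eye" (4x4, takes a point from camera to tool coordinates, whose origin is the TCP and whose axes are the flange's). Camera axes: x right, y down, z forward; pixel columns grow to the right and rows downward; lengths in m; the calibration is good to about 2 mm. The wrist camera is an equidistant fisheye: a pixel r from the principal point sees the ray r / f radians off the axis. A picture is of the moment at which its call begins: read the wrist's pose just before it. calibration takes no time and is no camera call.
A pose or a line that the arm cannot do raises bot.PlanningError and nothing moves.
- bot.close_job(): hands the job in; it is judged then, once.
Trained networks look in the newest picture that a camera, given by its name, has taken for a name from the list of things; names that differ only in an ending like _2 or _b are one class to them, and where a whole thing is asked for, a point or a joint stands for the part that bears it (a point fixed in the world has none). Each returns a list of dicts, best first, with "confidence" (0 to 1); they miss things now and then, are a little off and sometimes report something else, mostly with a low value. They report only what shows in the picture. A call takes as long as a camera call. They do not tell look-alikes from the thing itself.
- bot.search_frame(camera, thing): "bbox" ([left, top, width, height] in pixels, round what is visible of it).
Readings, each from a call of its own:
- bot.read_clock(): time.
- bot.read_joint_positions(): joint angles.
- bot.read_joint_vel(): joint speeds.
- bot.read_joint_efforts(): joint torques, N m.
- bot.read_position(): TCP position.
- bot.read_tool_rot(): TCP orientation.
- bot.read_ft_force(): force on the tool from outside, world axes, zero at the start.
- bot.read_moment(): the same for the moment, N m.
- bot.read_gripper_width(): opening from 0.0 (shut) to 1.0 (fully open).
- bot.read_finger_force(): force on a finger pad.
Only numpy, scipy, OpenCV 4.12 (cv2) and the standard library are available. Lean on these libraries where they do the work, as an engineer would, in place of code of your own. Each camera call takes 0.05 s, during which the arm holds its last target. There are 200 camera calls.

## Task

Set the tube carrier that has the latched hook down on the shaker's deck, and push its hook forward onto the headed drive pin until the pin is in the throat and the sprung latch has flipped shut behind it; leave it standing on the deck. Keep the tubes upright on the way, and leave the other carrier, the one with the closed ring, where it stands.

Things in the scene. Friction and masses are not known exactly. Their poses are not given: they have to be found in the camera images.
- carrier: Loose carrier to hitch, 0.45 kg: 12 white-capped tubes on a floor 90 (x) by 76 (y) mm. Origin: centre of underside, z up, x forward out through the hook. Flat grip bar along y over the middle (x = 0): 10 mm thick in x, 66 mm clear between its posts, 77 to 95 mm up; tubes end at 56 mm. Dark steel hook ahead, 5 to 21 mm up: throat y -25 to 25, back wall x = 65; flared lead-ins end at x = 160, y = +-42 mm.
- latch (a joint): Brass sprung latch, 40 mm long, across the hook's mouth (x = 123, clear from y -19 to 18 mm in the carrier's frame), on an upright pivot at y = 22. 0 = shut; up to 1.5 rad = swung into the throat. Opens inwards only, springs shut; the pin needs 1 to 8 N to push it in. It snaps shut behind the pin once the pin's axis is at carrier x of about 76 mm or less (71 = against the back wall).
- drive_pin (a point): Foot of the fixed shaker's upright dark steel drive pin, on its axis at the deck's top face (40 mm above the bench). Pin: 12 mm diameter, 36 mm high under a flat head 56 mm wide (too wide for the throat from above), 6 mm thick. The low white shaker's bare deck spans x -190 to 80, y -75 to 75 mm in this frame; z up, x = the direction in which to push the hook.
- eye_carrier: The other loose carrier, not to be moved: same floor, tubes and grip bar, but in front a closed dark steel ring, 62 mm outside diameter, in place of the open hook with the latch. Origin: centre of its underside, z up, x axis out through the ring, which ends at x = 123 mm.
Things that resemble listed ones, but are neither listed nor needed, are in the scene too. What is shaped like the carrier but brown or orange is not meant.

How it is judged:
By the outcome, as a careful person would: the job done as asked, in the order asked, and still so for the second after the job is handed in, with the robot touching nothing.
It also fails if it takes over 40 s, if anything falls off the work surface, if the arm or the gripper's body presses on something with over 40 N, if the wrist force passes 120 N, or if a joint passes its speed limit or range.

## Working session

There is one attempt and no reset: what is moved stays moved. The work goes in short steps, each a Python script; the robot and the scene stay as the last script left them, time stands still between calls to the robot, and variables do not carry over. Pictures are saved under pics/ and viewed, at most 10 in all, crops included, and the job is handed in when it is done.

```bash
mkdir -p pics; ls; python3 - <<'E'
from cell import bot
import cv2,numpy as np
for n in ("top","scene"):
    im=bot.camera(n); cv2.imwrite(f"pics/{n}0.png",im[:,:,::-1])
    for t in ("carrier","eye_carrier","drive_pin","latch"):
        print(n,t,[(d["bbox"],round(d["confidence"],2)) for d in bot.search_frame(n,t)])
    c=bot.calibration(n); print(c["mtx"],c["extrinsics"])
print(bot.calibration("wrist"),bot.read_clock(),bot.read_tool_rot(),bot.read_position())
E
```

```text
pics
top carrier [([445.1, 200.4, 54.1, 73.0], 0.97), ([384.3, 273.3, 39.2, 81.9], 0.95), ([323.3, 120.1, 74.4, 44.5], 0.84), ([186.6, 214.7, 60.4, 75.6], 0.73)]
top eye_carrier [([327.3, 200.3, 61.0, 41.3], 0.78)]
top drive_pin []
top latch [([455.0, 254.5, 16.3, 9.2], 0.46), ([195.2, 230.0, 12.9, 7.5], 0.45)]
[[464.23074223   0.         327.16054698]
 [  0.         464.23074223 239.29735427]
 [  0.           0.           1.        ]] [[-0.00595749 -0.99986178  0.01552167 -0.08781421]
 [-0.99467693  0.0043284  -0.10295174  0.39311851]
 [ 0.10287033 -0.01605238 -0.99456524  1.24340519]
 [ 0.          0.          0.          1.        ]]
scene carrier [([230.0, 162.5, 43.0, 56.4], 0.92), ([397.0, 210.1, 77.5, 69.6], 0.79), ([116.2, 213.0, 83.1, 55.7], 0.76), ([189.3, 282.6, 109.1, 78.0], 0.75)]
scene eye_carrier [([235.4, 225.5, 68.8, 53.1], 0.98)]
scene drive_pin [([388.4, 290.6, 160.4, 78.9], 0.81)]
scene latch [([266.8, 323.3, 14.1, 23.0], 0.43)]
[[449.48036189   0.         317.64384467]
 [  0.         449.48036189 240.77326127]
 [  0.           0.           1.        ]] [[-0.15278004  0.98809749 -0.01793332  0.12552611]
 [ 0.62039606  0.08176914 -0.78001445 -0.20859069]
 [-0.76926393 -0.1302964  -0.62550448  1.40811915]
 [ 0.          0.          0.          1.        ]]
{'mtx': array([[371.64829954,   0.        , 321.21722742],
       [  0.        , 371.64829954, 236.28516608],
       [  0.        ,   0.        ,   1.        ]]), 'hand_eye': array([[ 2.69633757e-04, -9.56970669e-01, -2.90184537e-01,
         7.48901605e-02],
       [ 9.99999644e-01,  2.59783706e-05,  8.43508497e-04,
        -3.87739230e-04],
       [-7.99674369e-04, -2.90184661e-01,  9.56970335e-01,
        -1.42448014e-01],
       [ 0.00000000e+00,  0.00000000e+00,  0.00000000e+00,
         1.00000000e+00]])} 0.5 [-8.84953636e-06  1.87280528e-01  9.82306471e-01 -3.27133792e-05] [0.20233553 0.51140929 0.23125924]
```

View pics/top0.png

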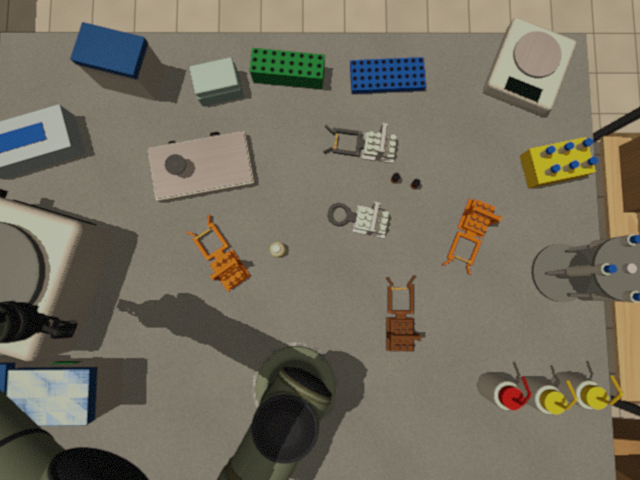

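View pics/scene0.png

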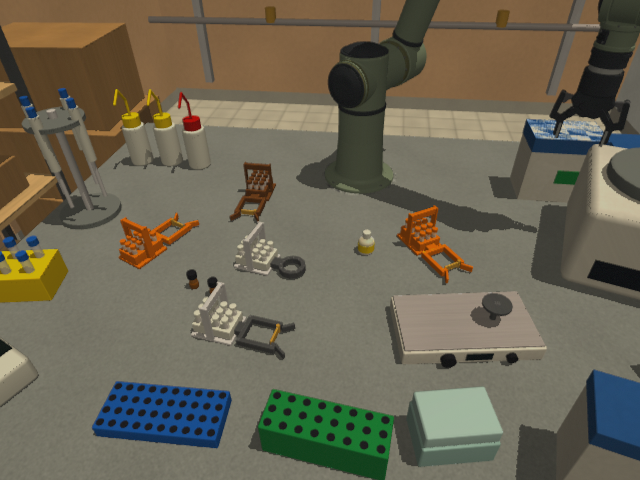

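The top view shows the white hook carrier at about (362,142) with its hook pointing left (+y). The ring carrier is at (360,217). The shaker is at (203,165), with the pin head at (178,165) near its left end. I'll zoom in for a closer look.

```bash
python3 - <<'E'
import cv2
im=cv2.imread("pics/top0.png")[115:245,140:406]
cv2.imwrite("pics/z.png",cv2.resize(im,None,fx=3,fy=3,interpolation=cv2.INTER_CUBIC))
E
```

```text
(no output)
```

View pics/z.png

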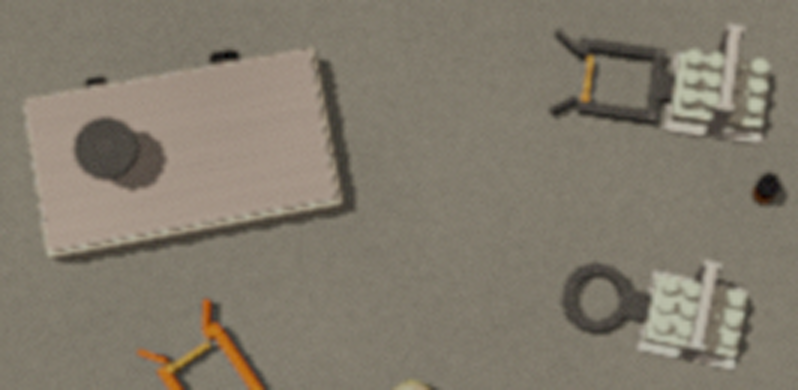

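The crop shows the pin head at crop (106,149) and the deck corners at (25,100), (312,50), (342,205) and (50,255). The carrier's grip bar runs from (735,28) to (730,106), and the hook tips are at (557,33) and (553,110). Next I'll fit poses to these points.

```bash
cat > h.py <<'E'
import numpy as np
from cell import bot
from scipy.optimize import least_squares
from scipy.spatial.transform import Rotation as R
def ray(cam,uv):
    c=bot.calibration(cam); E=c["extrinsics"]
    d=E[:3,:3].T@np.linalg.solve(c["mtx"],[*uv,1]); return -E[:3,:3].T@E[:3,3],d
def hit(cam,uv,z):
    o,d=ray(cam,uv); return (o+d*(z-o[2])/d[2])
def wray(uv,p,q):
    c=bot.calibration("wrist");K=c["mtx"];H=c["hand_eye"]
    v=np.array([(uv[0]-K[0,2])/K[0,0],(uv[1]-K[1,2])/K[1,1]]);r=np.hypot(*v)
    d=np.array([*(v/r*np.sin(r)),np.cos(r)]) if r>0 else np.array([0,0,1.])
    Rt=R.from_quat(np.roll(q,-1)).as_matrix()
    return p+Rt@H[:3,3],Rt@H[:3,:3]@d
def whit(uv,z,p,q):
    o,d=wray(uv,p,q); return o+d*(z-o[2])/d[2]
def quat(axis_yaw): # tool down, tool y along world yaw+... : tool x dir = yaw
    x=np.array([np.cos(axis_yaw),np.sin(axis_yaw),0]);z=np.array([0,0,-1.]);y=np.cross(z,x)
    return np.roll(R.from_matrix(np.c_[x,y,z]).as_quat(),1)
def rigid(loc,w): # 2D rigid fit loc->w
    loc=np.array(loc);w=np.array(w)[:,:2]
    f=lambda s:((loc@np.array([[np.cos(s[2]),np.sin(s[2])],[-np.sin(s[2]),np.cos(s[2])]])+s[:2])-w).ravel()
    s=min((least_squares(f,[*w.mean(0),a]) for a in (0,2,4)),key=lambda s:s.cost)
    return s.x,f(s.x).reshape(-1,2)
E
python3 - <<'E'
from h import *
np.set_printoptions(precision=4,suppress=True)
px=lambda a:(a[0]/3+140-.33,a[1]/3+115-.33)
h=lambda a,z:hit("top",px(a),z)
print("pin",h((106,149),.082))
print(rigid([[80,-75],[80,75],[-190,75],[-190,-75]] and [[.08,.075],[-.19,.075],[-.19,-.075],[.08,-.075]],[h(a,.04) for a in [(25,100),(312,50),(342,205),(50,255)]]))
print("alt",rigid([[.08,-.075],[-.19,-.075],[-.19,.075],[.08,.075]],[h(a,.04) for a in [(25,100),(312,50),(342,205),(50,255)]]))
b=[h((735,28),.095),h((730,106),.095)];t=[h((557,33),.021),h((553,110),.021)];print(b,t)
print("car",rigid([[0,-.038],[0,.038],[.16,-.042],[.16,.042]],b+t))
E
```

```text
pin [0.5857 0.3089 0.082 ]
(array([0.585 , 0.3073, 1.7372]), array([[-0.1448, -0.0228],
       [-0.1466, -0.03  ],
       [ 0.1455,  0.0237],
       [ 0.1458,  0.0291]]))
alt (array([0.5844, 0.3072, 1.7494]), array([[ 0.0014,  0.0027],
       [ 0.0028, -0.004 ],
       [-0.0006, -0.0018],
       [-0.0035,  0.0031]]))
[array([ 0.6899, -0.2421,  0.095 ]), array([ 0.6196, -0.2364,  0.095 ])] [array([ 0.7119, -0.0866,  0.021 ]), array([ 0.6383, -0.0825,  0.021 ])]
car (array([ 0.6554, -0.2413,  1.4519]), array([[ 0.0033, -0.0038],
       [-0.0019, -0.0004],
       [ 0.0043, -0.0008],
       [-0.0056,  0.005 ]]))
```

```bash
python3 - <<'E'
from h import *
import cv2
np.set_printoptions(precision=4,suppress=True)
for off in (np.pi/2,-np.pi/2):
    print([bot.solve_ik(p,quat(a+off)) for p,a in (((.655,-.241,.25),1.452),((.585+.035,.308-.197,.12),1.745),((.585+.012,.308-.07,.12),1.745))])
bot.move_pose([.655,-.241,.24],quat(1.452+np.pi/2))
p,q=bot.read_position(),bot.read_tool_rot()
im=bot.camera("wrist");cv2.imwrite("pics/w1.png",im[:,:,::-1]);np.savez("w1",p=p,q=q)
print(p,q,bot.read_clock(),bot.read_joint_positions())
E
```

```text
[array([-0.4582,  0.6073,  0.3016,  1.2651,  0.    , -0.3394]), array([ 0.06  ,  0.559 , -0.1235,  0.8883,  0.    , -0.1142]), array([ 0.2646,  0.5811, -0.0841,  0.9056,  0.    ,  0.0904])]
[array([-0.4582,  0.6073,  0.3016,  1.2651,  0.    ,  2.8022]), array([ 0.06  ,  0.559 , -0.1235,  0.8883,  0.    ,  3.0274]), array([ 0.2646,  0.5811, -0.0841,  0.9056,  0.    , -3.0512])]
[ 0.6553 -0.24    0.2401] [0.0001 0.0587 0.9983 0.0001] 3.625 [-0.4568  0.6102  0.2818  1.2424  0.0001 -0.3394]
```

View pics/w1.png

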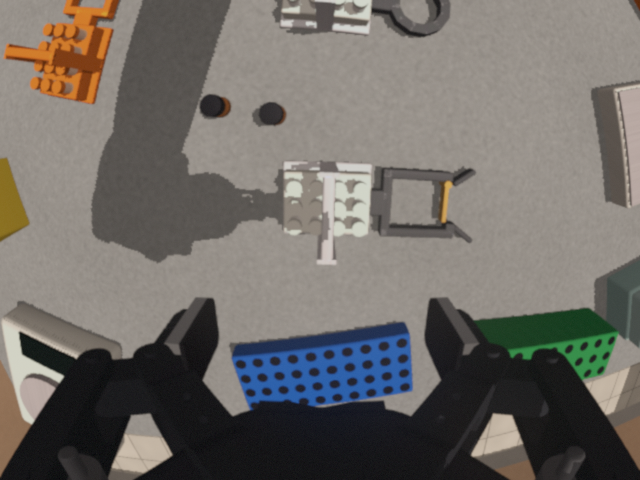

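The wrist view shows the grip bar from (328,173) to (327,262), the hook tips at (472,172) and (469,240), and the latch shut at column 446.

```bash
python3 - <<'E'
from h import *
np.set_printoptions(precision=4,suppress=True)
d=np.load("w1.npz");w=lambda uv,z:whit(uv,z,d["p"],d["q"])
b=[w((327,262),.095),w((328,173),.095)];t=[w((469,240),.021),w((472,172),.021)]
l=[w((446,221),.018),w((447,180),.018)]
print(b,t,l)
print(rigid([[0,-.038],[0,.038],[.16,-.042],[.16,.042]],b+t))
f=[w((284,163),.003),w((372,164),.003)];print("floor",f)
E
```

```text
[array([ 0.6902, -0.2392,  0.095 ]), array([ 0.6172, -0.2301,  0.095 ])] [array([ 0.7126, -0.0862,  0.021 ]), array([ 0.6393, -0.0815,  0.021 ])] [array([ 0.6894, -0.1116,  0.018 ]), array([ 0.6459, -0.1088,  0.018 ])]
(array([ 0.6539, -0.2385,  1.4346]), array([[ 0.0014, -0.0045],
       [-0.0009, -0.0033],
       [ 0.0047,  0.0005],
       [-0.0052,  0.0072]]))
floor [array([ 0.613 , -0.2732,  0.003 ]), array([ 0.6244, -0.1837,  0.003 ])]
```

```bash
python3 - <<'E'
from h import *
np.set_printoptions(precision=4,suppress=True)
a=1.442
bot.move_linear([.654,-.2355,.069],speed=.2,rotation=quat(a+np.pi/2))
bot.set_gripper(0.0,grasp_force=80)
print(bot.read_gripper_width(),bot.read_finger_force(),bot.read_position())
bot.move_linear([.654,-.2355,.20],speed=.15)
print(bot.read_ft_force(),bot.read_gripper_width(),bot.read_moment())
# pre-pose behind the pin, high
pin=np.array([.585,.308]);A=1.745;u=np.array([np.cos(A),np.sin(A)])
P=pin-u*.205
bot.move_pose([*P,.20],quat(A+np.pi/2))
p,q=bot.read_position(),bot.read_tool_rot();np.savez("w2",p=p,q=q)
import cv2
cv2.imwrite("pics/w2.png",bot.camera("wrist")[:,:,::-1]);cv2.imwrite("pics/t2.png",cv2.resize(bot.camera("top")[115:245,140:406,::-1],None,fx=3,fy=3,interpolation=cv2.INTER_CUBIC))
print(p,bot.read_clock())
E
```

```text
0.10102132699920344 78.55293273925781 [ 0.6542 -0.2354  0.0692]
[ 0.2205  0.1113 -3.9261] 0.10105813131882725 [-0.0379  0.0016  0.0188]
[0.6211 0.1048 0.1999] 7.7333
```

View pics/w2.png

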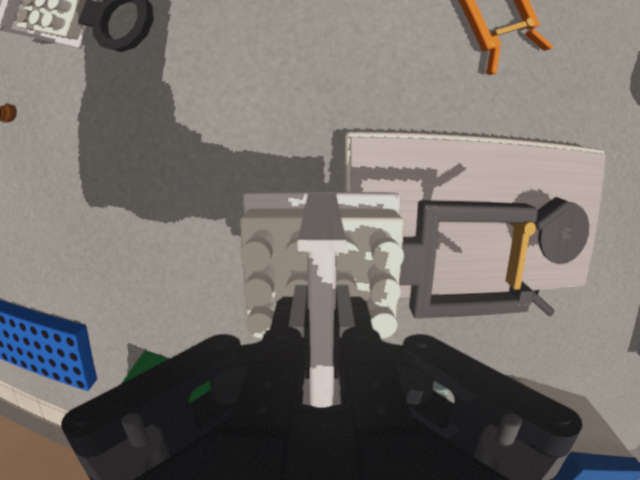

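The wrist view shows the carrier gripped level, the pin head at about (564,232), deck corners at (350,133) and (604,152), and the latch pivot at (530,229).

```bash
python3 - <<'E'
from h import *
np.set_printoptions(precision=4,suppress=True)
d=np.load("w2.npz");w=lambda uv,z:whit(uv,z,d["p"],d["q"])[:2]
pin=w((565,231),.082);print("pin",pin)
c=[w((350,133),.04),w((604,152),.04)];v=c[1]-c[0];print(c,np.arctan2(v[1],v[0]),np.linalg.norm(v))
A=1.745;M=np.array([[np.cos(A),np.sin(A)],[-np.sin(A),np.cos(A)]]);o=d["p"][:2]
for n,uv,z in(("latchpivot",(530,229),.152),("right tip",(553,312),.152),("hook back l",(421,203),.152),("back r",(415,316),.152)):print(n,M@(w(uv,z)-o))
print("pin in carrier",M@(pin-o))
E
```

```text
pin [0.5846 0.3101]
[array([0.5481, 0.1158]), array([0.5022, 0.3714])] 1.748727399416767 0.2596354066964041
latchpivot [0.1247 0.0215]
right tip [ 0.1571 -0.0366]
hook back l [0.0538 0.0357]
back r [ 0.0562 -0.0326]
pin in carrier [0.2085 0.0004]
```

View pics/t2.png

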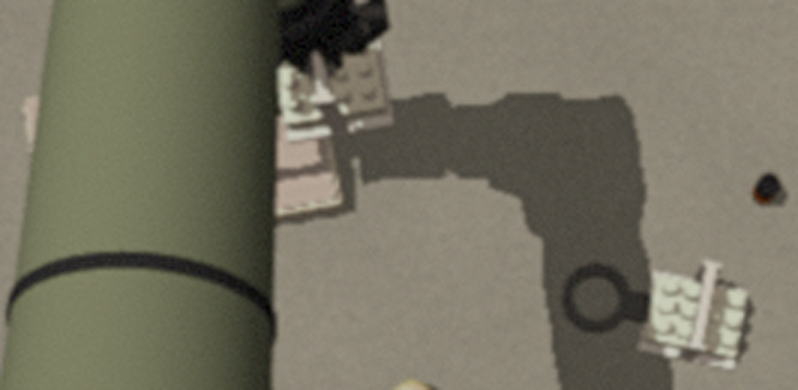

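The held carrier is lined up, with the pin at carrier x≈207 mm, y≈0. I'll descend, slide the hook under the head, set it down and push.

```bash
python3 - <<'E'
from h import *
np.set_printoptions(precision=4,suppress=True)
pin=np.array([.585,.309]);A=1.747;u=np.array([np.cos(A),np.sin(A)])
P=lambda s,z:[*(pin-u*s),z]
f=lambda:(bot.read_position(),bot.read_ft_force(),bot.read_clock())
bot.move_linear(P(.205,.116),speed=.12,rotation=quat(A+np.pi/2));print(f())
print(bot.move_linear(P(.142,.116),speed=.1,until_force=8),f())
print(bot.move_linear(P(.142,.104),speed=.02,until_force=4));r=f();print(r)
z=r[0][2]
hit=bot.move_linear(P(.066,z),speed=.04,until_force=18);r=f()
print(hit,r,"pin x",(pin-r[0][:2])@u)
import cv2
p,q=bot.read_position(),bot.read_tool_rot();np.savez("w3",p=p,q=q)
cv2.imwrite("pics/w3.png",bot.camera("wrist")[:,:,::-1])
E
```

```text
(array([0.6216, 0.1071, 0.1168]), array([-0.5314, -0.0688, -3.8155]), 8.5833)
False (array([0.6099, 0.1692, 0.116 ]), array([-0.3738,  0.0609, -5.1995]), 9.3667)
True
(array([0.6102, 0.1686, 0.1092]), array([-0.1284,  1.0164,  4.6597]), 9.7917)
False (array([0.597 , 0.2425, 0.1094]), array([ 0.7335, -6.1413,  4.2099]), 11.85) pin x 0.0675336166174281
```

View pics/w3.png

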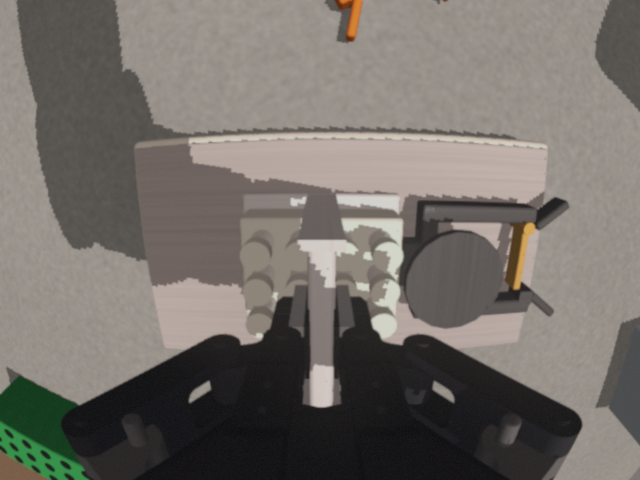

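The wrist view shows the pin head over the throat at about (453,279) and the latch back across the mouth at (518,258). I'll confirm the seating with a small extra push.

```bash
python3 - <<'E'
from h import *
import cv2
np.set_printoptions(precision=4,suppress=True)
A=1.747;u=np.array([np.cos(A),np.sin(A)]);M=np.array([u,[-u[1],u[0]]])
d=np.load("w3.npz");print("pin in carrier",M@(whit((453,279),.082,d["p"],d["q"])[:2]-d["p"][:2]))
p=bot.read_position();F0=bot.read_ft_force()
t=p.copy();t[:2]+=u*.008
print(bot.move_linear(t,speed=.02,until_force=10));p2=bot.read_position()
print("moved",M@(p2-p)[:2],F0,bot.read_ft_force())
E
```

```text
pin in carrier [0.0687 0.0003]
True
moved [0.0001 0.0001] [ 1.5607 -5.7085  5.3108] [ 0.9824 -3.879   2.2746]
```

The hook is hard against the back wall, so I'll release and check.

```bash
python3 - <<'E'
from h import *
import cv2
np.set_printoptions(precision=4,suppress=True)
bot.set_gripper(0.6)
p=bot.read_position();p[2]+=.13
bot.move_linear(p,speed=.12)
p,q=bot.read_position(),bot.read_tool_rot();np.savez("w4",p=p,q=q)
cv2.imwrite("pics/w4.png",bot.camera("wrist")[:,:,::-1])
print(p,bot.read_clock(),bot.read_ft_force())
E
```

```text
[0.5966 0.2425 0.2388] 13.9417 [-0.8647  0.8423  0.0922]
```

View pics/w4.png

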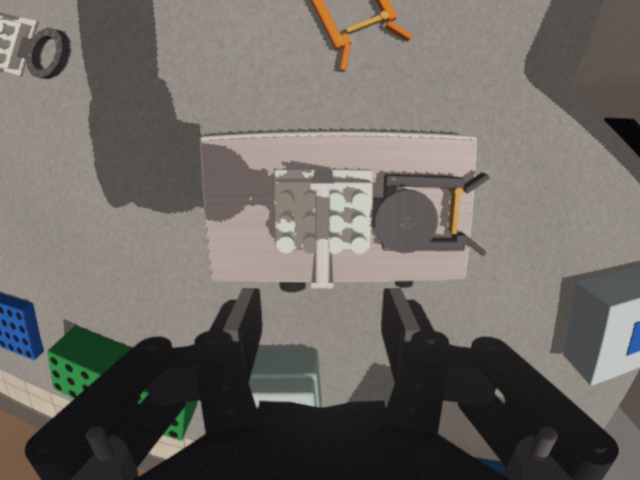

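The carrier stands on the deck with the pin head at (407,220) against the back of the hook, and the latch is shut at (457,212). The gripper is clear of everything.

```bash
python3 -c "
from cell import bot
print(bot.close_job())"
```

```text
the job is handed in; nothing more can be done
None
```

The hook carrier stands released on the shaker deck with the drive pin against the back of its throat and the latch shut behind it; the ring carrier was left alone, and I handed the job in at about 14 s.

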